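Push the biscuit tray home past its spring stop

TASK

The tray of biscuits is held half out of its covered dock by a spring stop that stands up through the window in the tray's flat front tongue. With a fingertip through that window press the stop down, hold it down while you push the tray along under the clear cover, and go on until the tongue has passed the stop and the stop has sprung back up in front of it, so that the tray is locked in. Only press and push: do not lift the tray, leave the other things on the table where they are, and finish clear of everything.

Things in the scene. Friction and masses are not known exactly. Their poses are not given: they have to be found in the camera images.
- dock: Fixed wooden tray dock: 460 x 200 mm board, two runners with steel lips (top 40 mm above the table), clear cover over x = 160 to 370 mm (top 74 mm up). Origin on the spring stop's vertical axis, at table level. Its +x is the way the tray is pushed home: away from the robot, turned up to 40 degrees either way; z up. A collar (top 16 mm up) rings the stop's foot.
- window (a point): Centre of the window in the tray's tongue, at the tongue's upper face (34 mm above the table); axes as the dock's. Window 40 mm along the push, 50 mm across. Tongue: flat aluminium plate, 4 mm thick, 90 mm wide. At the start the centre lies over the dock's origin; the tongue is past the stop after 83 mm of travel; the dock's end is met at 90 mm.
- push_edge (a point): Middle of the window's far edge (20 mm beyond its centre along dock +x), at the tongue's upper face: the edge to push on. The tray, about 0.65 kg with its biscuits, is loose between the runners with about 2 mm play.
- tongue_front (a point): Middle of the tongue's front edge (65 mm before the window's centre, towards dock -x), at its upper face. The plate is solid from here to the window.
- stop_top (a point): Centre of the flat upper face of the spring stop, a dark steel block 36 mm along the push direction and 30 mm across. Up, this face is 44 mm above the table (10 mm over the tongue's upper face); fully down 24 mm above it.
- stop (a joint): How far the stop is pressed down, m: 0 up, 0.020 fully down. The spring pushes up with 3 N at 0 and 6 N at 0.020. From 0.014 on its top is under the tongue and the tray can slide over it; the tongue then keeps it down (at about 0.014) until its front edge has passed, and the stop springs up again.
- cup: open white drinking cup, 76 mm across the rim, 90 mm tall; bystander; origin at the centre of its underside
- cutter: plain steel ring biscuit cutter, 64 mm across, 28 mm tall, beside the tongue; bystander; origin at the centre of its underside
- jar: closed clear jar, 66 mm across, 100 mm tall; bystander; origin at the centre of its underside
- bowl: large glass mixing bowl, 170 mm across, 80 mm tall; bystander; origin at the centre of its underside
- spoon: white plastic spoon, 160 mm long, lying on the table; bystander; origin under its middle, x axis along it
- packet: flat cardboard packet 60 x 85 x 22 mm; bystander; origin at the centre of its underside

How it is judged:
By the outcome, as a careful person would: the job done as asked, in the order asked, and still so for the second after the job is handed in, with the robot touching nothing.
It also fails if it takes over 37 s, if anything falls off the work surface, if the arm or the gripper's body presses on something with over 40 N, if the wrist force passes 120 N, or if a joint passes its speed limit or range.

ROBOT

A 6-joint arm with a two-finger parallel gripper is mounted at the origin on the work surface. World frame = base frame: x ahead of the robot, y to its left, z up, the work surface at z = 0. Lengths are in m, angles in rad, forces in N, time in s.
With the tool pointing down it reaches from about 0.35 to 0.975 m from the base axis. Payload 4.9 kg.
Tool frame: the origin (TCP) lies midway between the tips of the shut fingers; the grasp point (between the pads) lies 19 mm behind it; z points along the fingers, y is the line along which they close (so a half turn about z gives the same grasp; the last joint's range is limited). The gripper opens to 85 mm and grips with 20 to 120 N. Pads are 22 mm wide; open, the fingers measure 114 mm over their backs; the gripper's body (76 mm by 85 mm) begins 54 mm behind the grasp point. The pads swing forward as they close: fully open they stand 13 mm farther back than shut.
Start: joints at [1.1, 0.053, 1.613, -0, 1.476, -0.119], TCP at [0.215, 0.587, 0.231] pointing down, gripper open.
Joint ranges: [-3.01, 3.01], [-1.01, 2.22], [0.06, 2.58], [-1.02, 4.17], [0.09, 2.62], [-3.14, 3.14]. Speed limits (rad/s): [2.57, 2.57, 3.14, 3.14, 3.14, 3.14].

INTERFACE

Orientations are given as a unit quaternion [w, x, y, z].
In Python, from plant import state, grab_frame, camera_info, job_done, spot_in, masks_of, pinpoint gives the robot as it stands.
- The arm moves only by the shell command python3 -m handwheel 'ROWS' [OPENING]. ROWS is JSON, a list that holds one entry, the list of rows, each a list of 6 numbers: the shift along the world's x, y, z in m, then the turn, a rotation vector about the world's x, y, z in degrees. In form: [[[tx, ty, tz, ax, ay, az], ...]]. A call has 1 to 20 rows; each row shifts and turns the commanded pose from where the row before left it; what a row does not reach is not made up. A row lasts 1/12 s, in which the tool goes at most 41.7 mm and 7.16 degrees, less where a joint would pass 70% of its speed; a pose out of reach is approached as far as the arm can. A call is refused whole if a number of a shift passes 0.0417 or a number of a turn 7.16, either way. A call with a gripper value outside its range is refused whole. OPENING is the opening, from 0 (shut) to 1 (fully open), set as the call begins (- or left out, the last holds). The fingers move at their own pace and stop on an object; the grip force is fixed at half the most. Time passes only in rows, so rows that do not move let the fingers close. It gives the time, the measured TCP pose, the force, the opening and the grip force at its end, in the units of the state.
- state(): the state, without advancing time (a new reading comes with each control period).
- grab_frame(name): name is "scene" or "top" or "wrist"; returns (picture, depth): 384x512x3 uint8, blue, green, red; 384x512 float32, m along the optical axis (not along the pixel's ray), 0 where there is no reading.
- camera_info(name): a dict with "fx", "fy", "cx", "cy" (pixels), "distortion" ([k1, k2, p1, p2, k3] as OpenCV has them; the pictures are not rectified), "T" (4x4, takes a point from camera to world coordinates). Camera axes: x right, y up, looking along -z (the intrinsics and any distortion apply to the point x, -y, -z); pixel columns grow to the right and rows downward; lengths in m; the calibration is good to about 2 mm. A picture is of the moment at which its call begins: read the wrist's pose just before it. camera_info takes no time and is no camera call; for the wrist camera it gives the pose at the moment of the call.
- job_done(): hands the job in; it is judged then, once.
Trained networks look in the newest picture that a camera, given by its name, has taken for a name from the list of things; names that differ only in an ending like _2 or _b are one class to them, and where a whole thing is asked for, a point or a joint stands for the part that bears it (a point fixed in the world has none). Each returns a list of dicts, best first, with "conf" (0 to 1); they miss things now and then, are a little off and sometimes report something else, mostly with a low value. They report only what shows in the picture. A call takes as long as a camera call.
- spot_in(camera, thing): "box" ([left, top, width, height] in pixels, round what is visible of it).
- masks_of(camera, thing): "region" (384x512 bool, what is visible of it) and "box" ([left, top, width, height] in pixels, round what is visible of it).
- pinpoint(camera, thing): "position" ([column, row] in pixels: a listed point, or the origin of a listed thing).
The state is a dict: "time": time; "joint_pos": joint angles; "joint_vel": joint speeds; "joint_efforts": joint torques, N m; "tool_pos": TCP position; "tool_rot": TCP orientation; "contact_force": force on the tool from outside, world axes, zero at the start; "ft_torque": the same for the moment, N m; "gripper_width": opening from 0.0 (shut) to 1.0 (fully open); "grasp_force": force on a finger pad.
Only numpy, scipy, OpenCV 4.12 (cv2) and the standard library are available. Lean on these libraries where they do the work, as an engineer would, in place of code of your own. Each camera call takes 0.05 s, during which the arm holds its last target. There are 200 camera calls.

## Working session

There is one attempt and no reset: what is moved stays moved. The work goes in short steps, Python scripts to look and compute and a shell command to move; the robot and the scene stay as the last step left them, time stands still between calls to the robot, and variables do not carry over. Pictures are saved under pics/ and viewed, at most 10 in all, crops included, and the job is handed in when it is done.

```bash
mkdir -p pics; cat > h.py <<'E'
import numpy as np, cv2
from plant import *
def ray(cam,px,info=None):
    c=info or camera_info(cam)
    K=np.array([[c['fx'],0,c['cx']],[0,c['fy'],c['cy']],[0,0,1]])
    u=cv2.undistortPoints(np.array([[px]],float),K,np.array(c['distortion'],float))[0,0]
    T=np.array(c['T']); d=T[:3,:3]@np.array([u[0],-u[1],-1]); return T[:3,3],d
def at_z(cam,px,z,info=None):
    o,d=ray(cam,px,info); return o+d*(z-o[2])/d[2]
E
python3 - <<'E'
from h import *
Z=dict(window=.034,push_edge=.034,tongue_front=.034,stop_top=.044,dock=0,cup=0,cutter=0,jar=0,bowl=0,spoon=0,packet=0)
for cam in ['top','scene']:
    im,d=grab_frame(cam); cv2.imwrite(f'pics/{cam}0.png',im)
    for n,z in Z.items():
        r=pinpoint(cam,n)
        if r: print(cam,n,np.round(r[0]['position'],1),round(r[0]['conf'],2),np.round(at_z(cam,r[0]['position'],z),3))
        else: print(cam,n,None)
print(state())
E
```

```text
top window [286.5 219.7] 0.89 [ 0.491 -0.021  0.034]
top push_edge [282.7 210.9] 0.86 [ 0.513 -0.012  0.034]
top tongue_front [295.8 244.2] 0.73 [ 0.431 -0.041  0.034]
top stop_top [286.8 220.3] 0.61 [ 0.489 -0.021  0.044]
top dock [287.  221.6] 0.67 [ 0.488 -0.024  0.   ]
top cup [233.2 259.1] 0.57 [0.398 0.114 0.   ]
top cutter [287.8 222.2] 0.37 [ 0.487 -0.026  0.   ]
top jar [326.1 147.7] 0.58 [ 0.677 -0.131  0.   ]
top bowl [201.  188.8] 0.65 [0.578 0.195 0.   ]
top spoon [285.4 212.4] 0.65 [ 0.512 -0.02   0.   ]
top packet [338.2 184.9] 0.62 [ 0.579 -0.157  0.   ]
scene window [227.1 192.9] 0.56 [ 0.498 -0.033  0.034]
scene push_edge [232.6 191.8] 0.79 [ 0.507 -0.022  0.034]
scene tongue_front [204.  182.2] 0.61 [ 0.432 -0.046  0.034]
scene stop_top [227.4 188.4] 0.77 [ 0.495 -0.027  0.044]
scene dock [228.6 195. ] 0.74 [ 0.488 -0.02   0.   ]
scene cup [240.8 146.6] 0.84 [0.406 0.122 0.   ]
scene cutter [179.3 235.8] 0.7 [ 0.476 -0.183  0.   ]
scene jar [263.1 269.7] 0.6 [ 0.686 -0.122  0.   ]
scene bowl [302.3 157.8] 0.68 [0.561 0.198 0.   ]
scene spoon [176.8 279.4] 0.56 [ 0.552 -0.265  0.   ]
scene packet [216.  254.4] 0.72 [ 0.577 -0.162  0.   ]
{'time': 1.2, 'joint_pos': array([ 1.10000283e+00,  5.27106646e-02,  1.61289340e+00, -2.21360350e-05,
        1.47596741e+00, -1.18993253e-01]), 'joint_vel': array([-1.83973320e-03, -9.81865334e-04,  8.09082343e-04,  1.29451967e-04,
       -5.80940581e-04, -2.38383839e-05]), 'joint_efforts': array([ 7.22769819e-04, -3.93674862e+01, -3.70460021e+01, -4.18711056e-05,
        5.00651022e-04, -6.52406982e-06]), 'tool_pos': array([0.21536567, 0.58671372, 0.2313009 ]), 'tool_rot': array([1.36203162e-05, 1.74993408e-01, 9.84569605e-01, 6.92982279e-06]), 'contact_force': array([-0.36150392,  0.37734273,  0.04097924]), 'ft_torque': array([ 0.00180759,  0.01522431, -0.00075741]), 'grasp_force': 0.0, 'gripper_width': 0.999238308986841}
```

View pics/top0.png

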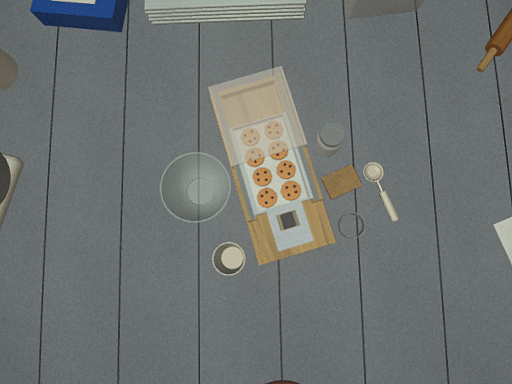

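View pics/scene0.png

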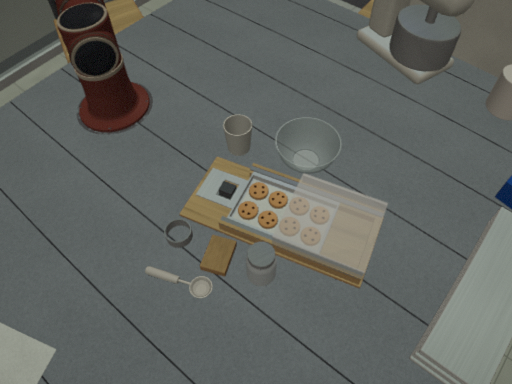

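The top picture shows the dock pointing away from the robot and yawed about +18°. The window and stop are near (287,220), the tongue front near (296,244), and the cutter near (351,225), off to the side. I'll go above the window with the fingers shut.

```bash
python3 -m handwheel '[[[0.012,-0.031,0,0,0,1.95],[0.012,-0.031,0,0,0,1.95],[0.012,-0.031,0,0,0,1.95],[0.012,-0.031,0,0,0,1.95],[0.012,-0.031,0,0,0,1.95],[0.012,-0.031,0,0,0,1.95],[0.012,-0.031,0,0,0,1.95],[0.012,-0.031,0,0,0,1.95],[0.012,-0.031,0,0,0,1.95],[0.012,-0.031,0,0,0,1.95],[0.012,-0.031,0,0,0,1.95],[0.012,-0.031,0,0,0,1.95],[0.012,-0.031,0,0,0,1.95],[0.012,-0.031,0,0,0,1.95],[0.012,-0.031,0,0,0,1.95],[0.012,-0.031,0,0,0,1.95],[0.012,-0.031,0,0,0,1.95],[0.012,-0.031,0,0,0,1.95],[0.012,-0.031,0,0,0,1.95],[0,0,0,0,0,1.95]]]' 0
cat > look.py <<'E'
import sys
from h import *
from scipy.spatial.transform import Rotation as R
info=camera_info('wrist'); im,d=grab_frame('wrist'); cv2.imwrite(f'pics/{sys.argv[1]}.png',im)
for n,z in dict(window=.034,push_edge=.034,tongue_front=.034,stop_top=.044,dock=0).items():
    r=pinpoint('wrist',n)
    print(n, *[(np.round(q['position'],1),round(q['conf'],2),np.round(at_z('wrist',q['position'],z,info),4)) for q in r[:1]])
s=state(); q=s['tool_rot']; M=R.from_quat([q[1],q[2],q[3],q[0]]).as_matrix()
print(s['time'],s['tool_pos'],'x axis',M[:,0],'z',M[:,2],s['contact_force'],s['gripper_width'])
E
python3 look.py w1
```

```text
time: 2.87
tool_pos: [0.4446, -0.0067, 0.2315]
tool_rot: [0.0, -0.162, 0.987, -0.001]
contact_force: [-0.6, 0.6, -0.1]
gripper_width: 0.005
grasp_force: 0.0
window
push_edge (array([227.1, 212. ]), 0.94, array([ 0.5061, -0.0216,  0.034 ]))
tongue_front (array([228.8, 147.7]), 0.64, array([ 0.426 , -0.0438,  0.034 ]))
stop_top (array([228.5, 203.4]), 0.86, array([ 0.4905, -0.0236,  0.044 ]))
dock (array([232.8, 192. ]), 0.74, array([ 0.4889, -0.0218,  0.    ]))
3.1667 [ 0.44315651 -0.00150725  0.23133147] x axis [-9.46101503e-01 -3.23870185e-01 -2.21161427e-04] z [ 1.89965958e-04  1.27935033e-04 -9.99999974e-01] [-0.02107898  1.01709523  0.05550964] 0.0006112022090090407
```

View pics/w1.png

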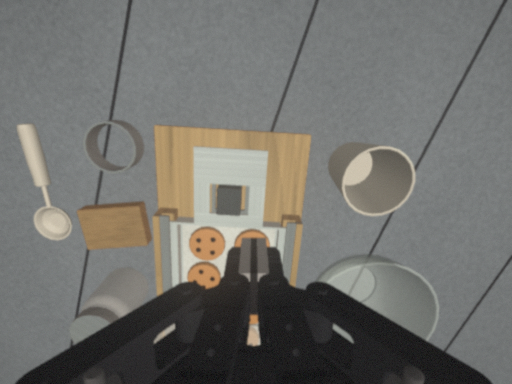

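The wrist picture shows the tongue with corners at about (194,149), (267,151), (264,225) and (194,222), and the dark stop at (229,200) inside the window. The dock's front edge runs from (155,126) to (310,135), so the yaw is slightly off. I'll work it out from the corners.

```bash
python3 - <<'E'
from h import *
info=camera_info('wrist')
im=cv2.imread('pics/w1.png'); c=im[110:250,140:320]; cv2.imwrite('pics/w1c.png',cv2.resize(c,None,fx=4,fy=4,interpolation=cv2.INTER_CUBIC))
P=lambda p,z=.034: at_z('wrist',p,z,info)
a,b,c,d=[P(p) for p in [(194,149),(267,151),(264,225),(194,222)]]
ang=lambda v:np.degrees(np.arctan2(v[1],v[0]))
print(ang(d-a),ang(c-b),ang(b-a)-90,(a+b)/2,np.linalg.norm(b-a))
e,f=P((155,126),.012),P((310,135),.012); print(ang(f-e)-90,np.linalg.norm(f-e))
E
```

```text
15.093823422718495 17.439504605908045 17.337863369561504 [ 0.4265766  -0.03548129  0.034     ] 0.08780513554687322
15.655278131747423 0.19426484664275462
```

View pics/w1c.png

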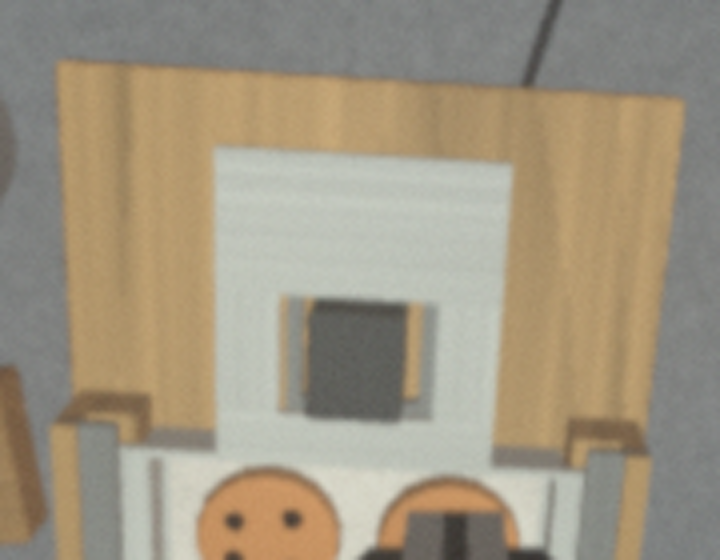

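```bash
python3 -m handwheel '[[[0.01,-0.01,-0.02,0,0,-1],[0.01,-0.01,-0.03,0,0,-1],[0,-0.01,-0.03,0,0,-0.5],[0,0,0,0,0,0],[0,0,0,0,0,0],[0,0,0,0,0,0]]]' 0
python3 look.py w2; python3 -c "
import cv2
im=cv2.imread('pics/w2.png');cv2.imwrite('pics/w2b.png',cv2.resize(im,(800,600)))"
```

```text
time: 3.67
tool_pos: [0.4639, -0.0316, 0.1528]
tool_rot: [0.001, -0.143, 0.99, -0.0]
contact_force: [-0.7, -0.4, 1.1]
gripper_width: 0.001
grasp_force: 0.0
window
push_edge (array([248.6, 233. ]), 0.87, array([ 0.5088, -0.0228,  0.034 ]))
tongue_front (array([251.3, 148.6]), 0.9, array([ 0.4255, -0.0442,  0.034 ]))
stop_top (array([252.6, 218.1]), 0.73, array([ 0.4877, -0.0247,  0.044 ]))
dock (array([249.4, 201.4]), 0.75, array([ 0.4874, -0.0287,  0.    ]))
3.9667 [ 0.46408505 -0.03215862  0.15275337] x axis [-0.95944202 -0.28189718 -0.00223405] z [ 2.48075162e-03 -5.18261183e-04 -9.99996789e-01] [ 0.74659022 -0.0230432  -0.2563374 ] -0.003069030747063241
```

View pics/w2b.png

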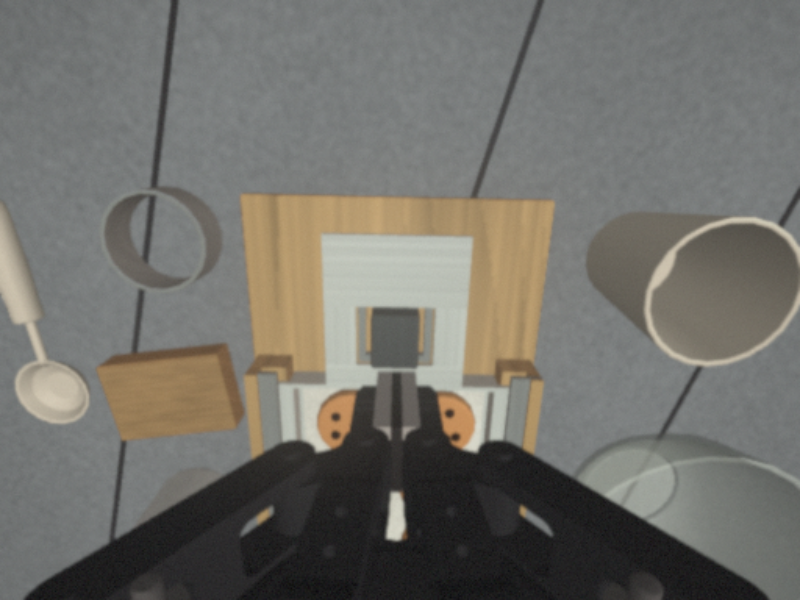

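The fingers are aligned with the dock to within about 1°. In the 800-pixel picture the window's far edge is at about (395,367), its near edge at (396,307), and the tongue front at (397,236).

```bash
python3 - <<'E'
from h import *
info=camera_info('wrist')
for n,p in dict(far=(395.5,367),near=(396,307),front=(397,236)).items(): print(n,at_z('wrist',np.array(p)/1.5625,.034,info))
for n,p in dict(stopnear=(397,308),stopfar=(395,366)).items(): print(n,at_z('wrist',np.array(p)/1.5625,.044,info))
p=[at_z('wrist',np.array(q)/1.5625,.012,info) for q in [(242,195),(553,201)]]; v=p[1]-p[0]; print(np.degrees(np.arctan2(v[1],v[0]))-90,np.linalg.norm(v))
E
```

```text
far [ 0.50971842 -0.01840253  0.034     ]
near [ 0.46989036 -0.0297632   0.034     ]
front [ 0.42713284 -0.04170788  0.034     ]
stopnear [ 0.46709861 -0.0299399   0.044     ]
stopfar [ 0.50438445 -0.02026704  0.044     ]
15.299422584283263 0.19429467208931975
```

```bash
python3 -m handwheel '[[[0.016,0.005,-0.03,0,0,0],[0.015,0.004,-0.03,0,0,0],[0,0,-0.03,0,0,0],[0,0,-0.012,0,0,0],[0,0,0,0,0,0],[0,0,0,0,0,0],[0,0,0,0,0,0]]]' 0; python3 look.py w3;python3 -c "
import cv2
im=cv2.imread('pics/w3.png')[130:330,130:390];cv2.imwrite('pics/w3b.png',cv2.resize(im,(780,600)))"
```

```text
time: 4.55
tool_pos: [0.4956, -0.0237, 0.0513]
tool_rot: [0.001, -0.142, 0.99, -0.001]
contact_force: [0.8, -0.6, 0.1]
gripper_width: -0.001
grasp_force: 0.0
window
push_edge
tongue_front (array([255.5, 122.3]), 0.74, array([ 0.4272, -0.0417,  0.034 ]))
stop_top
dock (array([254.6, 211.2]), 0.85, array([ 0.4904, -0.0235,  0.    ]))
4.85 [ 0.49501642 -0.02347453  0.05042118] x axis [-0.95962126 -0.28128968 -0.00177604] z [ 1.96832199e-03 -4.01041479e-04 -9.99997982e-01] [ 0.64690073  0.15311909 -1.09093075] -0.002370551805090137
```

View pics/w3b.png

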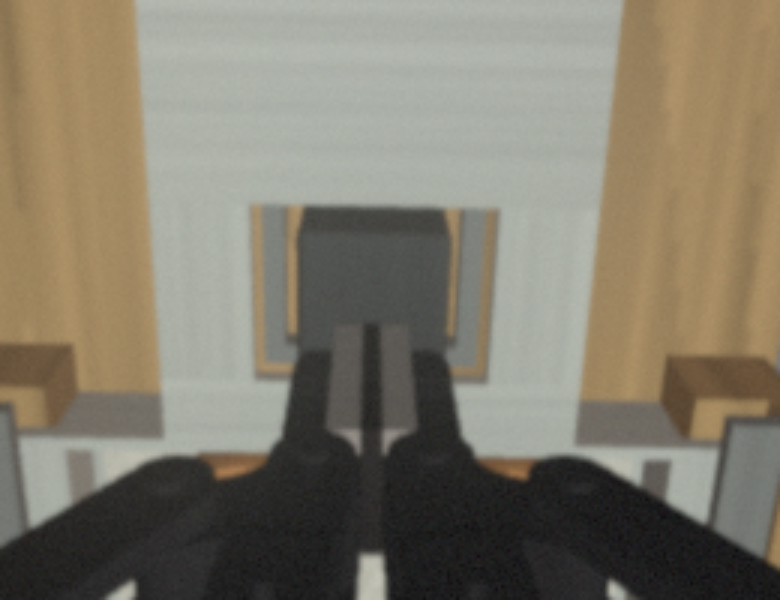

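The picture shows the tips centred across the window (372 against 373) and over the far half of the dark stop. Next I press down.

```bash
python3 -m handwheel '[[[0,0,-0.006,0,0,0],[0,0,-0.006,0,0,0],[0,0,-0.006,0,0,0],[0,0,-0.006,0,0,0],[0,0,0,0,0,0],[0,0,0,0,0,0],[0,0,0,0,0,0]]]' 0
```

```text
time: 5.43
tool_pos: [0.4949, -0.0235, 0.0257]
tool_rot: [0.0, -0.142, 0.99, -0.0]
contact_force: [1.6, -0.1, 5.2]
gripper_width: 0.002
grasp_force: 2.6
```

The 5 N upward force matches the stop being about 18 mm down. Now I push.

```bash
python3 -m handwheel '[[[0.0043,0.0012,0,0,0,0],[0.0043,0.0012,0,0,0,0],[0.0043,0.0012,0,0,0,0],[0.0043,0.0012,0,0,0,0],[0.0043,0.0012,0,0,0,0],[0.0043,0.0012,0,0,0,0],[0.0043,0.0012,0,0,0,0],[0.0043,0.0012,0,0,0,0],[0.0043,0.0012,0,0,0,0],[0.0043,0.0012,0,0,0,0],[0,0,0,0,0,0],[0,0,0,0,0,0]]]' 0; python3 look.py w4
```

```text
time: 6.43
tool_pos: [0.5348, -0.0112, 0.0236]
tool_rot: [-0.003, -0.142, 0.99, 0.001]
contact_force: [-4.8, -1.2, 1.8]
gripper_width: -0.0
grasp_force: 2.6
window
push_edge
tongue_front
stop_top
dock
6.7333 [ 0.53478718 -0.01119307  0.02371711] x axis [-0.95953348 -0.28153994  0.00554682] z [-5.86200312e-03  2.77275796e-04 -9.99982780e-01] [-4.36632361 -0.27782894  2.00029703] -0.0016941536907785272
```

View pics/w4.png

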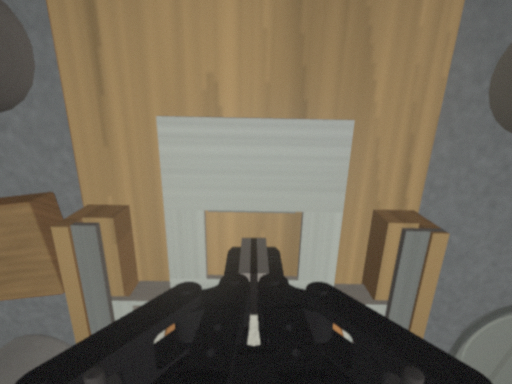

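The tray has moved about 38 mm and the stop is under the solid tongue, with 5 N of push force. I'll carry on.

```bash
python3 -m handwheel '[[[0.0043,0.0012,0.0002,0,0,0],[0.0043,0.0012,0.0002,0,0,0],[0.0043,0.0012,0.0002,0,0,0],[0.0043,0.0012,0.0002,0,0,0],[0.0043,0.0012,0.0002,0,0,0],[0.0043,0.0012,0,0,0,0],[0.0043,0.0012,0,0,0,0],[0.0043,0.0012,0,0,0,0],[0.0043,0.0012,0,0,0,0],[0.0043,0.0012,0,0,0,0],[0.0043,0.0012,0,0,0,0],[0,0,0,0,0,0],[0,0,0,0,0,0]]]' 0; python3 look.py w5
```

```text
time: 7.82
tool_pos: [0.5834, 0.0021, 0.025]
tool_rot: [-0.001, -0.142, 0.99, 0.0]
contact_force: [-2.7, -0.8, -1.3]
gripper_width: 0.003
grasp_force: 1.1
window
push_edge
tongue_front (array([251.9, 118. ]), 0.76, array([ 0.512 , -0.0187,  0.034 ]))
stop_top (array([253.4,  55.8]), 0.87, array([ 0.4886, -0.0248,  0.044 ]))
dock (array([254.3,  69.6]), 0.69, array([ 0.4889, -0.0242,  0.    ]))
8.1167 [0.58383823 0.00198895 0.0257051 ] x axis [-0.95958171 -0.28142667  0.0014024 ] z [-1.51217299e-03  1.72882609e-04 -9.99998842e-01] [-3.0903543  -1.03537801 -2.74920749] -0.0003556255112601415
```

View pics/w5.png

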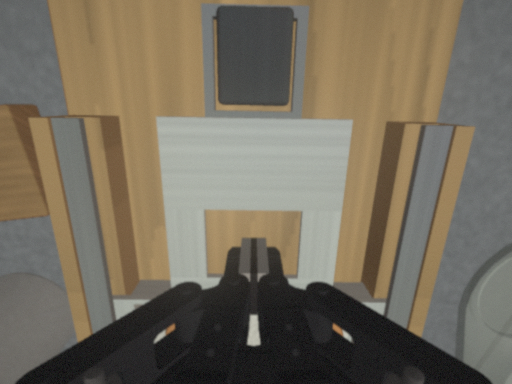

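The stop is up and fully visible at (255,55), in front of the tongue edge at row 118, so the tray is locked. I'll back off the edge a little and lift clear.

```bash
python3 -m handwheel '[[[-0.0045,-0.0013,0,0,0,0],[-0.0045,-0.0013,0,0,0,0],[0,0,0,0,0,0],[0,0,0.01,0,0,0],[0,0,0.02,0,0,0],[0,0,0.03,0,0,0],[0,0,0.035,0,0,0],[0,0,0.035,0,0,0],[0,0,0.03,0,0,0],[0,0,0,0,0,0],[0,0,0,0,0,0],[0,0,0,0,0,0],[0,0,0,0,0,0]]]' 0; python3 look.py w6
```

```text
time: 9.2
tool_pos: [0.5747, -0.0006, 0.1848]
tool_rot: [-0.001, -0.142, 0.99, 0.0]
contact_force: [0.5, 0.4, -0.6]
gripper_width: 0.005
grasp_force: 0.0
window
push_edge (array([251.5, 202. ]), 0.84, array([0.5969, 0.0047, 0.034 ]))
tongue_front (array([249.5, 118.6]), 0.88, array([ 0.5122, -0.022 ,  0.034 ]))
stop_top (array([254.2,  94.8]), 0.64, array([ 0.4896, -0.0238,  0.044 ]))
dock (array([251.3,  93.7]), 0.88, array([ 0.4883, -0.0273,  0.    ]))
9.5 [ 0.57527764 -0.00063594  0.18537078] x axis [-0.95959231 -0.28139052  0.0014061 ] z [-1.52528305e-03  2.04508117e-04 -9.99998816e-01] [-0.31434677 -1.41916132  0.21120059] -0.002467920147578183
```

View pics/w6.png

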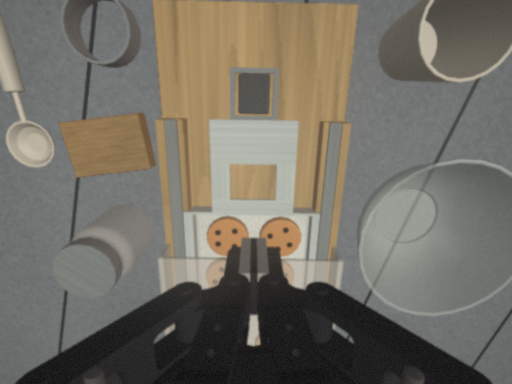

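The tray is in, with the tongue front at row 120. The stop stands at (255,93) clear in front of it, the bystanders are where they were, and the arm is clear.

```bash
python3 -c "from plant import job_done; print(job_done())"
```

```text
the job is handed in; nothing more can be done
None
```

The tray is locked in: the last wrist picture shows the stop sprung up in front of the tongue, with the arm clear and the nearby items where they were. I handed the job in at about 9.5 s and got no verdict back.

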